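Weigh two counterweights and seat the heavier in the lift socket

TASK

Stand the two steel counterweights on opposite pans of the balance, gently, let go, and wait for it to tip; then take the heavier one straight off its pan and put it upright into the bore of the blue socket block, pressing it down on the spring pad with a steady push of about 18 N for half a second (12 N is too little, never more than 25 N). Let go and leave it standing on the pad in the bore and the lighter one standing on its pan. Do not tip either counterweight over or set it down hard, and leave everything else where it is.

Things in the scene. Friction and masses are not known exactly. Their poses are not given: they have to be found in the camera images.
- plug_a_center (a point): centre (55 mm above its foot) of counterweight A: plain upright stainless cylinder, 36 mm diameter, 110 mm tall, foot edge bevelled 3 mm. Two of them look the same and differ only in mass (each 0.2 to 0.5 kg; which is heavier is not known). z is its long axis, up. At the start it stands on the tray.
- plug_b_center (a point): centre (55 mm above its foot) of counterweight B, the same in looks and size as A.
- tray: flat black rubber mat, 210 x 110 x 6 mm (x, y, z), fixed, on which both counterweights stand at the start, 112 mm apart along its x. Origin under its centre. Empty at the end.
- balance: low cream equal-arm balance, base 110 x 300 mm (x, y), fixed. Origin on the table under its centre; its pans lie 110 mm along its +y (left) and -y (right). In the middle a white scale plate with a red needle reaches 135 mm above the table.
- pan_left_top (a point): centre of the top face of the left pan: flat steel disc, 100 mm diameter, 92 mm above the table when level; it stays horizontal as it rises and sinks with the balance, so it does not matter where on the pan a weight stands. The disc is cushioned: it gives 1 mm per 2.5 N once the pan is on its stop.
- pan_right_top (a point): the same for the right pan, 110 mm along -y from the balance's centre.
- pan_left (a joint): how far the left pan stands below level, m: 0 level (empty), +0.010 left pan right down (left heavier), -0.010 left pan right up (right heavier). The right pan moves by the same amount the other way. Both move freely; a difference of a few grams takes a pan slowly to its stop within 2 s.
- socket_mouth (a point): centre of the round mouth in the top of the blue socket block (90 x 90 x 70 mm, fixed; mouth 70 mm above the table). Bore 39 mm diameter, 3 mm bevel. The orange spring pad in it lies 12 to 36 mm below the mouth, set differently each time and not measured: find it by touch. It gives 1 mm per 6 N, at most 7 mm. Pressed, the foot is up to 40 mm down: grip above mid-height.
- amber_bottle_mid (a point): brown glass bottle, 60 mm across, 130 mm tall; bystander, leave where it is. The point lies near its middle.
- beaker_mid (a point): clear beaker, 70 mm across, 90 mm tall; bystander, leave where it is. The point lies near its middle.
- jar_mid (a point): clear jar with a blue lid, 68 mm across, 100 mm tall; bystander, leave where it is. The point lies near its middle.
- wash_bottle_mid (a point): white plastic bottle with a red cap, 64 mm across, 150 mm tall; bystander, leave where it is. The point lies near its middle.
- stopper_mid (a point): black rubber stopper, 32 mm across, 28 mm tall; bystander, leave where it is. The point lies near its middle.
- screwdriver_mid (a point): screwdriver with a green handle, 170 mm long, lying flat; bystander, leave where it is. The point lies near its middle.
- spatula_mid (a point): spatula, 200 mm long, lying flat; bystander, leave where it is. The point lies near its middle.

How it is judged (in metres and radians):
On the way, in this order (a step that is already met when the one before it is completed fails the run):
1. both counterweights stand on opposite pans, let go, and the balance has tipped by at least 4 mm (((contact force between plug_a and pan_left above 0.5 N and contact force between plug_b and pan_right above 0.5 N and contact force between each of plug_a, plug_b and the fingers below 0.1 N and (value of joint pan_left above 0.004 m or value of joint pan_left below -0.004 m) and linear speed of each of plug_a, plug_b below 0.01 m/s) or (contact force between plug_b and pan_left above 0.5 N and contact force between plug_a and pan_right above 0.5 N and contact force between each of plug_a, plug_b and the fingers below 0.1 N and (value of joint pan_left above 0.004 m or value of joint pan_left below -0.004 m) and linear speed of each of plug_a, plug_b below 0.01 m/s))), for 0.2 s.
2. the counterweight on the lower pan is gripped while its pan is down and the other stands on the other pan (((contact force between plug_a and the fingers above 2 N and horizontal distance between plug_a_center and pan_left_top below 0.055 m and value of joint pan_left above 0.003 m and contact force between plug_b and pan_right above 0.5 N and contact force between plug_b and the fingers below 0.1 N) or (contact force between plug_a and the fingers above 2 N and horizontal distance between plug_a_center and pan_right_top below 0.055 m and value of joint pan_left below -0.003 m and contact force between plug_b and pan_left above 0.5 N and contact force between plug_b and the fingers below 0.1 N) or (contact force between plug_b and the fingers above 2 N and horizontal distance between plug_b_center and pan_left_top below 0.055 m and value of joint pan_left above 0.003 m and contact force between plug_a and pan_right above 0.5 N and contact force between plug_a and the fingers below 0.1 N) or (contact force between plug_b and the fingers above 2 N and horizontal distance between plug_b_center and pan_right_top below 0.055 m and value of joint pan_left below -0.003 m and contact force between plug_a and pan_left above 0.5 N and contact force between plug_a and the fingers below 0.1 N))), for 0.02 s.
3. a counterweight, upright in the bore, is pressed on the pad with at least 12 N for 0.3 s ((((horizontal distance between plug_a_center and socket_mouth below 0.004 m and z of plug_a_center in the frame of socket_mouth below 0.045 m and angle between plug_a_center's own z axis and vertical below 0.08 rad) and contact force between plug_a and socket above 12 N) or ((horizontal distance between plug_b_center and socket_mouth below 0.004 m and z of plug_b_center in the frame of socket_mouth below 0.045 m and angle between plug_b_center's own z axis and vertical below 0.08 rad) and contact force between plug_b and socket above 12 N))), for 0.3 s.
At the end, for the whole second after the job is handed in: One counterweight (the heavier, taken from the lower pan) stands on the pad in the bore, its axis within 4 mm of the bore's and upright within 0.08 rad, its foot at least 10 mm below the mouth; the other stands upright on a pan; both are released and at rest ((((horizontal distance between plug_a_center and socket_mouth below 0.004 m and z of plug_a_center in the frame of socket_mouth below 0.045 m and angle between plug_a_center's own z axis and vertical below 0.08 rad) and contact force between plug_a and socket above 0.5 N and (contact force between plug_b and pan_left above 0.5 N or contact force between plug_b and pan_right above 0.5 N) and angle between plug_b_center's own z axis and vertical below 0.08 rad and contact force between each of plug_a, plug_b and the fingers below 0.1 N and linear speed of each of plug_a, plug_b below 0.01 m/s) or ((horizontal distance between plug_b_center and socket_mouth below 0.004 m and z of plug_b_center in the frame of socket_mouth below 0.045 m and angle between plug_b_center's own z axis and vertical below 0.08 rad) and contact force between plug_b and socket above 0.5 N and (contact force between plug_a and pan_left above 0.5 N or contact force between plug_a and pan_right above 0.5 N) and angle between plug_a_center's own z axis and vertical below 0.08 rad and contact force between each of plug_a, plug_b and the fingers below 0.1 N and linear speed of each of plug_a, plug_b below 0.01 m/s))); the robot touches nothing.
It fails at once if a counterweight is dropped or pressed on a pan with more than 20 N (contact force between any of plug_a, plug_b and pan_left above 20 N or contact force between any of plug_a, plug_b and pan_right above 20 N).
It fails at once if a counterweight is pressed on the socket or its pad with more than 25 N (contact force between any of plug_a, plug_b and socket above 25 N).
It fails at once if a counterweight is tipped over (angle between any of plug_a_center, plug_b_center's own z axis and vertical above 0.5 rad).
It fails at once if a bystander is shifted by more than 30 mm (distance of any of amber_bottle_mid, beaker_mid, jar_mid, wash_bottle_mid, stopper_mid, screwdriver_mid, spatula_mid from where it was at the start of the episode above 0.03 m).
It also fails if it takes over 72 s, if anything falls off the work surface, if the arm or the gripper's body presses on something with over 40 N, if the wrist force passes 120 N, or if a joint passes its speed limit or range.

ROBOT

A 6-joint arm with a two-finger parallel gripper is mounted at the origin on the work surface. World frame = base frame: x ahead of the robot, y to its left, z up, the work surface at z = 0. Lengths are in mm, angles in rad, forces in N, time in s.
With the tool pointing down it reaches from about 350 to 875 mm from the base axis. Payload 4.2 kg.
Tool frame: the origin (TCP) lies midway between the tips of the shut fingers; the grasp point (between the pads) lies 19 mm behind it; z points along the fingers, y is the direction in which the jaws open and shut (so a half turn about z gives the same grasp; the last joint's range is limited). The gripper opens to 85 mm and grips with 20 to 120 N. Pads are 22 mm wide; open, the fingers measure 114 mm over their backs; the gripper's body (76 mm by 85 mm) begins 54 mm behind the grasp point. The pads swing forward as they close: fully open they stand 13 mm farther back than shut.
Start: joints at [-0.955, 0.385, 0.008, 0, -1.194, -0.259], TCP at [218.313, -585.61, 231.312] pointing down, gripper open.
Joint ranges: [-3.14, 3.14], [-1.21, 2.06], [-1.07, 1.41], [-3.16, 2.05], [-2.99, -0.16], [-3.1, 3.1]. Speed limits (rad/s): [2.79, 2.79, 3.14, 3.14, 3.14, 3.14].

INTERFACE

Orientations are given as a unit quaternion [x, y, z, w].
In Python, from bench import read_state, get_image, job_done, search_frame, regions_of gives the robot as it stands.
- The arm moves only by the tool servo_tool, never from a script. Its arguments are lists of equal length, an entry for each row: "turn": the turn, a rotation vector about the world's x, y, z in rad, a list of three; "dp": the shift along the world's x, y, z in m, a list of three; "fingers": the finger opening in m, from 0 to 0.0854. In form: {"turn": [[rx, ry, rz], ...], "dp": [[tx, ty, tz], ...], "fingers": [fingers, ...]}. A call has exactly 5 rows; each row shifts and turns the pose as measured when the row begins; what a row does not reach is not made up. A row lasts 1/8 s, in which the tool goes at most 62.5 mm and 10.7 degrees, less where a joint would pass 70% of its speed; a pose out of reach is approached as far as the arm can. A call is refused whole if a number of a shift passes 0.0625 or a number of a turn 0.188, either way. A call with a gripper value outside its range is refused whole. The fingers move at their own pace and stop on an object; the grip force is fixed at half the most. Time passes only in rows, so rows that do not move let the fingers close, or fill a call up. It gives the time, the measured TCP pose, the force and the opening at its end, in the units of the state.
- read_state(): the state, without advancing time (a new reading comes with each control period).
- get_image(name): name is "scene" or "top" or "wrist"; returns a dict with "img" (400x640x3 uint8, red, green, blue), "vfov" (degrees; the focal length in pixels is half the picture's height over the tangent of half this angle, whatever the lens; pixels are square), "cx", "cy" (the principal point, pixels), "world_from_camera" (4x4, takes a point from camera to world coordinates); the wrist camera has in their place "mount" (4x4, takes a point from camera to tool coordinates, whose origin is the TCP and whose axes are the flange's). Camera axes: x right, y down, z forward; pixel columns grow to the right and rows downward; lengths in mm; the calibration is good to about 2 mm. A picture is of the moment at which its call begins: read the wrist's pose just before it. There is no depth.
- job_done(): hands the job in, once; it reports no verdict.
Trained networks look in the newest picture that a camera, given by its name, has taken for a name from the list of things; names that differ only in an ending like _2 or _b are one class to them, and where a whole thing is asked for, a point or a joint stands for the part that bears it (a point fixed in the world has none). Each returns a list of dicts, best first, with "score" (0 to 1); they miss things now and then, are a little off and sometimes report something else, mostly with a low value. They report only what shows in the picture. A call takes as long as a camera call.
- search_frame(query, camera): "box" ([left, top, width, height] in pixels, round what is visible of it).
- regions_of(query, camera): "region" (400x640 bool, what is visible of it) and "box" ([left, top, width, height] in pixels, round what is visible of it).
The state is a dict: "clock": time; "joints": joint angles; "joint_vel": joint speeds; "joint_efforts": joint torques, N m; "position": TCP position; "ee_rot": TCP orientation; "contact_force": force on the tool from outside, world axes, zero at the start; "wrist_torque": the same for the moment, N m; "gripper_width": finger opening in mm.
Only numpy, scipy, OpenCV 4.12 (cv2) and the standard library are available. Lean on these libraries where they do the work, as an engineer would, in place of code of your own. Each camera call takes 0.05 s, during which the arm holds its last target. There are 200 camera calls.

## Working session

There is one attempt and no reset: what is moved stays moved. The work goes in short steps, Python scripts to look and compute and a tool call to move; the robot and the scene stay as the last step left them, time stands still between calls to the robot, and variables do not carry over. Pictures are saved under pics/ and viewed, about 8 in all and at most 12, crops included, and the job is handed in when it is done.

Besides the shell and the picture viewer there is one more tool, called after "Emit:" by a JSON object that holds its "method" and its "body", one argument or row to a line. servo_tool: Moves the arm, as the interface text tells. Its arguments: {"type":"object","properties":{"turn":{"type":"array","items":{"type":"array","items":{"type":"number"}}},"dp":{"type":"array","items":{"type":"array","items":{"type":"number"}}},"fingers":{"type":"array","items":{"type":"number"}}},"required":["turn","dp","fingers"]}

```bash
mkdir -p pics; cat > h.py <<'E'
import numpy as np, cv2
from bench import *
from scipy.spatial.transform import Rotation as R
def shot(cam,fn=None):
    s=read_state(); d=get_image(cam)
    if cam=="wrist":
        T=np.eye(4);T[:3,:3]=R.from_quat(s["ee_rot"]).as_matrix();T[:3,3]=s["position"]
        d["world_from_camera"]=T@np.array(d["mount"])
    d["f"]=200/np.tan(np.radians(d["vfov"])/2)
    if fn: cv2.imwrite("pics/"+fn,d["img"][:,:,::-1])
    return d
def at_z(d,u,v,z):
    T=np.array(d["world_from_camera"]); r=T[:3,:3]@np.array([(u-d["cx"])/d["f"],(v-d["cy"])/d["f"],1])
    return T[:3,3]+r*(z-T[2,3])/r[2]
def proj(d,p):
    q=np.linalg.inv(d["world_from_camera"])@np.append(p,1)
    return np.array([d["cx"]+d["f"]*q[0]/q[2],d["cy"]+d["f"]*q[1]/q[2]])
E
python3 - <<'E'
from h import *
s=read_state();print({k:np.round(v,3).tolist() for k,v in s.items()})
for c in("scene","top"):
    d=shot(c,c+"0.png"); print(c,d["vfov"],d["cx"],d["cy"],np.round(d["world_from_camera"],3).tolist())
    for q in("plug_a_center","tray","balance","pan_left_top","socket_mouth"):
        print(q,[(np.round(r["box"],1).tolist(),round(r["score"],2)) for r in search_frame(q,c)[:3]])
a=np.vstack([cv2.imread("pics/scene0.png"),cv2.imread("pics/top0.png")]);cv2.imwrite("pics/both0.png",cv2.resize(a,(480,600)))
E
```

```text
{'clock': 0.0, 'joints': [-0.955, 0.386, 0.007, -0.0, -1.194, -0.259], 'joint_vel': [-0.0, -0.001, -0.0, 0.001, -0.001, -0.001], 'joint_efforts': [-0.001, -39.229, 18.84, 4.186, -0.005, -0.0], 'position': [218.103, -585.085, 230.221], 'ee_rot': [-0.177, 0.984, 0.001, -0.0], 'contact_force': [0.184, -0.293, 0.117], 'wrist_torque': [-0.004, -0.046, 0.032], 'gripper_width': 85.338}
scene 47.1218017036872 319.962305834363 197.21377431342344 [[0.42, 0.597, -0.683, 1575.629], [0.908, -0.269, 0.323, -461.912], [0.009, -0.756, -0.655, 1052.28], [0.0, 0.0, 0.0, 1.0]]
plug_a_center [([263.2, 185.4, 104.0, 56.9], 0.54), ([213.2, 185.0, 13.3, 29.6], 0.48)]
tray [([198.8, 204.3, 54.0, 51.9], 0.67), ([340.1, 231.1, 56.2, 43.6], 0.34)]
balance [([267.0, 186.2, 102.3, 55.2], 0.98)]
pan_left_top [([331.9, 190.9, 37.9, 15.0], 0.96), ([411.3, 203.5, 16.9, 29.8], 0.17)]
socket_mouth [([364.1, 154.9, 35.3, 34.9], 0.77)]
top 49.18383573234944 314.67399335248655 206.41856437436954 [[-0.009, -0.999, 0.052, 485.446], [-1.0, 0.009, -0.001, 16.876], [0.001, -0.052, -0.999, 1329.998], [0.0, 0.0, 0.0, 1.0]]
plug_a_center [([407.6, 243.6, 19.3, 12.5], 0.73), ([213.3, 128.1, 25.5, 25.5], 0.63), ([412.2, 200.9, 18.8, 15.9], 0.59)]
tray [([269.2, 166.8, 110.9, 58.7], 0.64), ([391.0, 193.3, 44.0, 78.6], 0.63)]
balance [([267.9, 168.6, 109.5, 53.1], 0.92)]
pan_left_top [([266.8, 169.8, 36.6, 34.5], 0.77), ([410.9, 203.8, 20.6, 10.8], 0.27), ([216.5, 126.6, 23.9, 23.1], 0.19)]
socket_mouth [([201.5, 210.6, 36.3, 39.1], 0.75)]
```

View pics/top0.png

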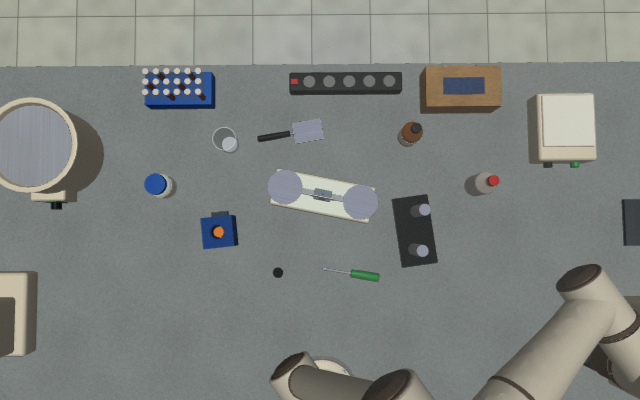

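View pics/scene0.png

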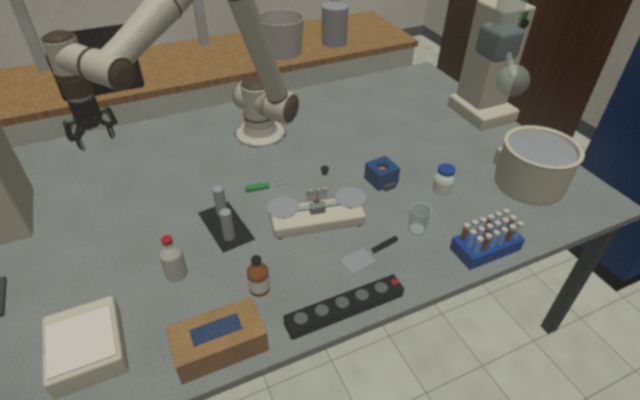

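The top view shows the counterweights at about (422,210) and (420,251) on the black tray. The pans are at (285,187) and (361,202), and the socket with its orange pad is at (218,232). I'll compute world positions from these.

```bash
python3 - <<'E'
from h import *
d=shot("top")
for q,z in(("tray",6),("balance",30),("pan_left_top",92),("socket_mouth",70),("plug_a_center",110),("stopper_mid",14),("screwdriver_mid",10)):
    for r in regions_of(q,"top")[:3]:
        m=r["region"].astype(np.uint8); c=max(cv2.findContours(m,0,1)[0],key=cv2.contourArea)
        if len(c)<3: continue
        (u,v),wh,a=cv2.minAreaRect(c)
        print(q,round(r["score"],2),"px",round(u),round(v),np.round(wh,1),round(a),"world",np.round(at_z(d,u,v,z),0)[:2],m.sum())
hs=cv2.cvtColor(d["img"],cv2.COLOR_RGB2HSV)
m=cv2.inRange(hs,(5,150,120),(22,255,255));m[:, :195]=0;m[:,245:]=0;M=cv2.moments(m);print("orange",at_z(d,M["m10"]/M["m00"],M["m01"]/M["m00"],45),m.sum()/255)
for p in((424,210),(422,251)): print(at_z(d,*p,116))
cv2.imwrite("pics/crop.png",cv2.resize(d["img"][140:290,190:450,::-1],None,fx=3,fy=3,interpolation=2))
E
```

```text
tray 0.55 px 414 230 [69.9 37.3] 82 world [ 479. -284.] 2126
pan_left_top 0.82 px 284 186 [34.9 34.9] 63 world [608. 102.] 1011
pan_left_top 0.46 px 418 250 [13. 20.] 90 world [ 426. -275.] 235
socket_mouth 0.87 px 218 229 [35.1 36.1] 83 world [488. 293.] 1151
socket_mouth 0.47 px 414 231 [70.1 36.9] 81 world [ 479. -270.] 2128
plug_a_center 0.49 px 418 250 [20.3 13.3] 7 world [ 425. -271.] 234
stopper_mid 0.67 px 278 272 [9. 9.] 90 world [358. 128.] 85
screwdriver_mid 0.57 px 289 134 [22.2 65.9] 79 world [775.  91.] 850
screwdriver_mid 0.5 px 363 275 [28.7  8.4] 7 world [ 348. -128.] 227
screwdriver_mid 0.28 px 418 250 [13. 20.] 90 world [ 422. -294.] 240
orange [481.60024361 298.41801895  45.        ] 86.0
[ 536.34959455 -288.48688449  116.        ]
[ 422.84631331 -280.39061641  116.        ]
```

View pics/crop.png

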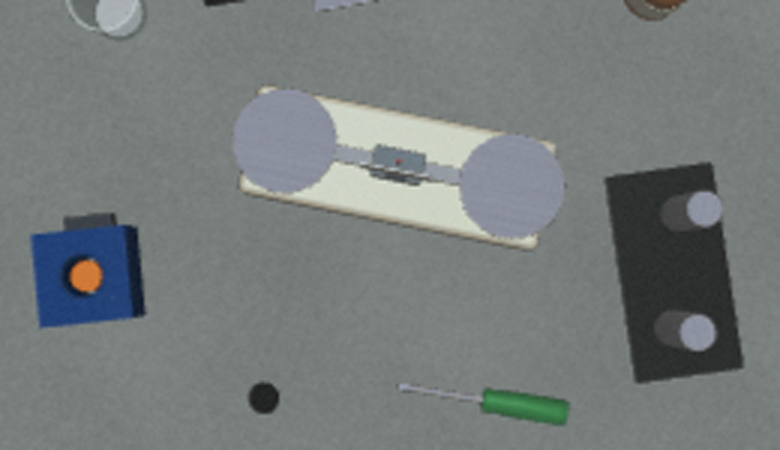

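```bash
python3 - <<'E'
from h import *
d=shot("top")
for n,p,z in(("p1",(424.7,209.7),116),("p2",(422.3,250.7),116),("panL",(285,187),92),("panR",(360.7,202.3),92),("sock",(218.3,232),70)): print(n,at_z(d,*p,z).round(1))
E
```

```text
p1 [ 537.2 -290.5  116. ]
p2 [ 423.7 -281.2  116. ]
panL [606.5  99.3  92. ]
panR [ 560.9 -115.3   92. ]
sock [480.5 293.4  70. ]
```

Emit:
{"method": "servo_tool", "body": {
  "turn": [
    [0,0,-0.06],
    [0,0,-0.06],
    [0,0,-0.06],
    [0,0,-0.06],
    [0,0,-0.06]
  ],
  "dp": [
    [0.03,0.035,0.025],
    [0.035,0.04,0.025],
    [0.035,0.04,0.025],
    [0.035,0.04,0.02],
    [0.035,0.04,0.01]
  ],
  "fingers": [0.085,0.085,0.085,0.085,0.085]
}}

```text
clock: 1.68
position: [389.8, -386.6, 337.5]
ee_rot: [-0.02, 1.0, 0.002, 0.0]
contact_force: [0.3, -1.1, -0.9]
gripper_width: 85.0
```

Emit:
{"method": "servo_tool", "body": {
  "turn": [
    [0,0,0],
    [0,0,0],
    [0,0,0],
    [0,0,0],
    [0,0,0]
  ],
  "dp": [
    [0.035,0.04,0],
    [0.025,0.03,0],
    [0.01,0.02,0],
    [0,0,0],
    [0,0,0]
  ],
  "fingers": [0.085,0.085,0.085,0.085,0.085]
}}

```text
clock: 2.3
position: [464.1, -290.8, 339.6]
ee_rot: [-0.023, 1.0, 0.001, 0.002]
contact_force: [-0.0, 0.0, 1.4]
gripper_width: 85.2
```

```bash
python3 - <<'E'
from h import *
s=read_state();print(s["position"],s["ee_rot"],s["joints"])
d=shot("wrist","w1.png");print(d["f"],np.round(d["mount"],3).tolist())
for q in("plug_a_center","tray"):
  for r in search_frame(q,"wrist")[:3]: print(q,np.round(r["box"]),r["score"])
for p in((536,-288.5,116),(423,-280,116)): print(proj(d,p))
E
```

```text
[ 464.05691233 -290.81222698  339.58418715] [-2.25705382e-02  9.99742570e-01  7.85111543e-04  2.17911563e-03] [-0.26526153  0.19304912  0.00877733 -0.00279202 -1.38279205 -1.25987306]
319.69939584290995 [[-0.0, -0.961, -0.276, 69.468], [1.0, -0.001, 0.001, -1.13], [-0.001, -0.276, 0.961, -142.269], [0.0, 0.0, 0.0, 1.0]]
plug_a_center [313. 122.  30.  36.] 0.63
tray [273.  95.  88. 139.] 0.93
[316.27899265 231.47429453]
[328.29258815 137.78257089]
```

View pics/w1.png

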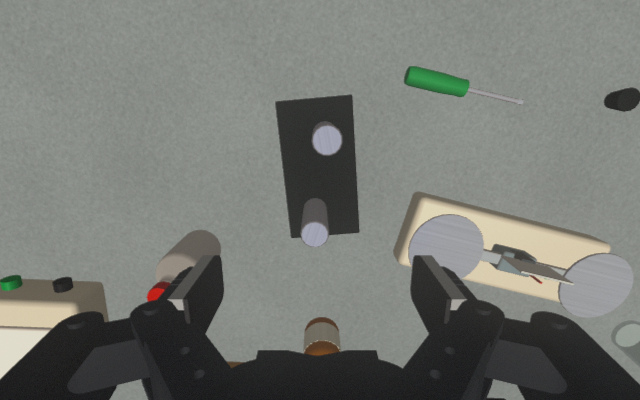

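Both wrist-view counterweight tops, at (315,233) and (327,140), fall within 2 px of the top-view prediction. I'm going for the near one first.

Emit:
{"method": "servo_tool", "body": {
  "turn": [
    [0,0,0],
    [0,0,0],
    [0,0,0],
    [0,0,0],
    [0,0,0]
  ],
  "dp": [
    [-0.02,0.005,-0.055],
    [-0.02,0.005,-0.055],
    [0,0,-0.055],
    [0,0,0],
    [0,0,0]
  ],
  "fingers": [0.085,0.085,0.085,0.085,0.085]
}}

```text
clock: 3.08
position: [422.6, -285.2, 174.7]
ee_rot: [-0.019, 1.0, -0.002, 0.006]
contact_force: [0.9, 0.1, 0.6]
gripper_width: 84.8
```

```bash
python3 - <<'E'
from h import *
s=read_state();print(s["position"],s["ee_rot"])
d=shot("wrist","w2.png")
for p in((424.5,-281,116),(537.5,-290,116)): print(proj(d,p))
for q in regions_of("plug_a_center","wrist")[:3]: print(q["box"],q["score"])
E
```

```text
[ 422.56869911 -285.16488562  174.66916557] [-0.01939649  0.99979317 -0.00153358  0.00592014]
[324.51057559 222.71590895]
[306.09862969 360.8662631 ]
[297.2, 171.7, 52.7, 77.5] 0.72
```

View pics/w2.png

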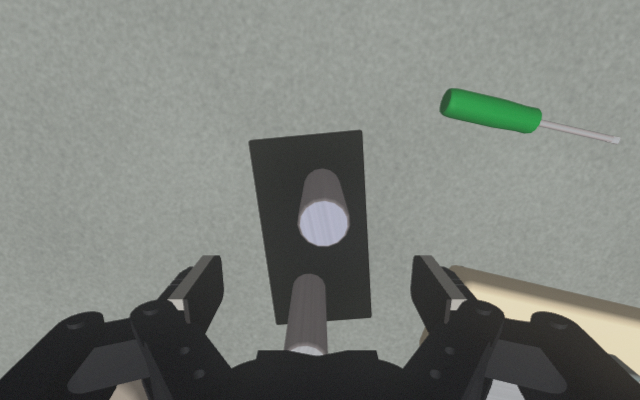

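The plug top is at (324,222), as predicted. Descending to it with a small tilt correction.

Emit:
{"method": "servo_tool", "body": {
  "turn": [
    [0.003,0.012,0],
    [0,0,0],
    [0,0,0],
    [0,0,0],
    [0,0,0]
  ],
  "dp": [
    [0.002,0.004,-0.035],
    [0,0,-0.035],
    [0,0,-0.03],
    [0,0,0],
    [0,0,0]
  ],
  "fingers": [0.085,0.085,0.085,0.085,0.085]
}}

```text
clock: 3.8
position: [434.1, -284.1, 83.5]
ee_rot: [-0.02, 1.0, -0.004, 0.012]
contact_force: [0.4, 0.5, 0.2]
gripper_width: 84.9
```

Emit:
{"method": "servo_tool", "body": {
  "turn": [
    [0.007,0.024,0],
    [0,0,0],
    [0,0,0],
    [0,0,0],
    [0,0,0]
  ],
  "dp": [
    [-0.0096,0.003,0],
    [0,0,0],
    [0,0,0],
    [0,0,0],
    [0,0,0]
  ],
  "fingers": [0.085,0.085,0.085,0.085,0.085]
}}

```text
clock: 4.42
position: [426.2, -281.6, 87.6]
ee_rot: [-0.021, 1.0, -0.002, 0.003]
contact_force: [0.5, 0.3, -0.2]
gripper_width: 84.9
```

Emit:
{"method": "servo_tool", "body": {
  "turn": [
    [0.003,0.008,0],
    [0.001,0.003,0],
    [0,0.002,0],
    [0,0,0],
    [0,0,0]
  ],
  "dp": [
    [-0.002,0,-0.01],
    [-0.001,0,-0.01],
    [-0.001,0,-0.003],
    [0,0,0],
    [0,0,0]
  ],
  "fingers": [0.085,0.085,0.085,0.085,0.085]
}}

```text
clock: 5.05
position: [421.3, -281.5, 61.9]
ee_rot: [-0.021, 1.0, 0.001, -0.005]
contact_force: [0.4, -0.5, -0.2]
gripper_width: 84.9
```

Emit:
{"method": "servo_tool", "body": {
  "turn": [
    [-0.001,-0.01,0],
    [0,0,0],
    [0,0,0],
    [0,0,0],
    [0,0,0]
  ],
  "dp": [
    [0.0032,0,0.004],
    [0,0,0],
    [0,0,0],
    [0,0,0],
    [0,0,0]
  ],
  "fingers": [0.085,0.085,0.085,0.085,0.085]
}}

```text
clock: 5.68
position: [425.3, -281.6, 67.1]
ee_rot: [-0.021, 1.0, 0.0, 0.001]
contact_force: [-0.3, 0.2, 0.2]
gripper_width: 85.0
```

Emit:
{"method": "servo_tool", "body": {
  "turn": [
    [0,0,0],
    [0,0,0],
    [0,0,0],
    [0,0,0],
    [0,0,0]
  ],
  "dp": [
    [0,0,0],
    [0,0,0],
    [0,0,0],
    [0,0,0],
    [0,0,0]
  ],
  "fingers": [0.03,0.03,0.03,0.03,0.03]
}}

```text
clock: 6.3
position: [425.2, -281.5, 67.2]
ee_rot: [-0.021, 1.0, 0.0, 0.001]
contact_force: [0.8, 0.5, 0.2]
gripper_width: 35.2
```

Emit:
{"method": "servo_tool", "body": {
  "turn": [
    [0,0,0],
    [0,0,0],
    [0,0,0],
    [0,0,0],
    [0,0,0]
  ],
  "dp": [
    [0,0,0],
    [0,0,0],
    [0,0,0.02],
    [0,0,0.03],
    [0,0,0]
  ],
  "fingers": [0.03,0.03,0.03,0.03,0.03]
}}

```text
clock: 6.92
position: [422.9, -280.5, 115.5]
ee_rot: [-0.02, 1.0, 0.002, -0.002]
contact_force: [0.1, -0.2, -3.9]
gripper_width: 34.7
```

Emit:
{"method": "servo_tool", "body": {
  "turn": [
    [0,0,0],
    [0,0,0],
    [0,0,0],
    [0,0,0],
    [0,0,0]
  ],
  "dp": [
    [0,0,0],
    [0,0,0],
    [0,0,0],
    [0,0,0],
    [0,0,0]
  ],
  "fingers": [0.03,0.03,0.03,0.03,0.03]
}}

```text
clock: 7.55
position: [419.9, -279.3, 110.8]
ee_rot: [-0.019, 1.0, 0.004, -0.006]
contact_force: [-0.1, -0.9, -3.3]
gripper_width: 34.6
```

Emit:
{"method": "servo_tool", "body": {
  "turn": [
    [-0.008,-0.012,0],
    [0,0,0],
    [0,0,0],
    [0,0,0],
    [0,0,0]
  ],
  "dp": [
    [0,0,0.04],
    [0.01,0.02,0.045],
    [0.02,0.04,0.025],
    [0.022,0.045,0],
    [0.022,0.045,0]
  ],
  "fingers": [0.03,0.03,0.03,0.03,0.03]
}}

```text
clock: 8.18
position: [493.4, -127.1, 223.9]
ee_rot: [-0.015, 1.0, 0.001, -0.0]
contact_force: [-0.2, -0.8, -3.0]
gripper_width: 34.6
```

Emit:
{"method": "servo_tool", "body": {
  "turn": [
    [0,0,0],
    [0,0,0],
    [0,0,0],
    [0,0,0],
    [0,0,0]
  ],
  "dp": [
    [0.022,0.045,0],
    [0.022,0.045,0],
    [0.022,0.045,0],
    [0.02,0.04,0],
    [0.015,0.03,0]
  ],
  "fingers": [0.03,0.03,0.03,0.03,0.03]
}}

```text
clock: 8.8
position: [596.5, 86.5, 223.7]
ee_rot: [-0.016, 1.0, 0.001, -0.0]
contact_force: [-0.3, -0.6, -3.3]
gripper_width: 34.5
```

Emit:
{"method": "servo_tool", "body": {
  "turn": [
    [0,0,0],
    [0,0,0],
    [0,0,0],
    [0,0,0],
    [0,0,0]
  ],
  "dp": [
    [0.007,0.013,0],
    [0,0,0],
    [0,0,0],
    [0,0,0],
    [0,0,0]
  ],
  "fingers": [0.03,0.03,0.03,0.03,0.03]
}}

```text
clock: 9.43
position: [602.4, 99.0, 222.4]
ee_rot: [-0.016, 1.0, 0.0, -0.002]
contact_force: [0.3, -0.8, -3.0]
gripper_width: 34.5
```

```bash
cat > pose.py <<'E'
from h import *
def pose():
    s=read_state();r=R.from_quat(s["ee_rot"]).as_matrix();a=r[:,2]
    print("t",round(s["clock"],2),"p",s["position"].round(1) if hasattr(s["position"],"round") else s["position"],"turn fix",(-a[1]).round(4),a[0].round(4),"jawdeg",np.degrees(np.arctan2(r[1,1],r[0,1])).round(1),"F",np.round(s["contact_force"],1),"w",round(s["gripper_width"],1)); return s
E
python3 -c "
from pose import *
pose()"
```

```text
t 9.43 p [602.4  99.  222.4] turn fix -0.0007 -0.0037 jawdeg 91.8 F [ 0.3 -0.8 -3. ] w 34.5
```

Emit:
{"method": "servo_tool", "body": {
  "turn": [
    [0,-0.004,0],
    [0,0.003,0],
    [0,0.003,0],
    [0,0,0],
    [0,0,0]
  ],
  "dp": [
    [0.004,0,-0.02],
    [0,0,-0.02],
    [0,0,-0.012],
    [0,0,0],
    [0,0,0]
  ],
  "fingers": [0.03,0.03,0.03,0.03,0.03]
}}

```text
clock: 10.05
position: [607.2, 97.0, 171.8]
ee_rot: [-0.015, 1.0, 0.001, -0.001]
contact_force: [-0.6, -0.1, -3.0]
gripper_width: 34.7
```

```bash
python3 -c "
from pose import *
pose()"
```

```text
t 10.05 p [607.2  97.  171.8] turn fix -0.0017 -0.0013 jawdeg 91.7 F [-0.6 -0.1 -3. ] w 34.7
```

Now lowering slowly. The foot touches the level pan at TCP 153, and the pan's bottom stop is at about 143.

Emit:
{"method": "servo_tool", "body": {
  "turn": [
    [-0.001,0,0],
    [0,0,0],
    [0,0,0],
    [0,0,0],
    [0,0,0]
  ],
  "dp": [
    [0,0,-0.008],
    [0,0,-0.008],
    [0,0,-0.005],
    [0,0,-0.002],
    [0,0,0]
  ],
  "fingers": [0.03,0.03,0.03,0.03,0.03]
}}

```text
clock: 10.68
position: [607.7, 97.3, 148.4]
ee_rot: [-0.015, 1.0, 0.001, 0.0]
contact_force: [-0.3, 1.0, -3.3]
gripper_width: 34.7
```

```bash
python3 -c "
from pose import *
pose()"
```

```text
t 10.68 p [607.7  97.3 148.4] turn fix -0.0013 0.0007 jawdeg 91.7 F [-0.3  1.  -3.3] w 34.7
```

Emit:
{"method": "servo_tool", "body": {
  "turn": [
    [0,0,0],
    [0,0,0],
    [0,0,0],
    [0,0,0],
    [0,0,0]
  ],
  "dp": [
    [0,0,-0.002],
    [0,0,-0.0015],
    [0,0,-0.0015],
    [0,0,0],
    [0,0,0]
  ],
  "fingers": [0.03,0.03,0.03,0.03,0.03]
}}

```text
clock: 11.3
position: [608.0, 97.4, 143.6]
ee_rot: [-0.015, 1.0, 0.001, 0.001]
contact_force: [-0.5, 0.3, -3.4]
gripper_width: 34.6
```

Emit:
{"method": "servo_tool", "body": {
  "turn": [
    [0,0,0],
    [0,0,0],
    [0,0,0],
    [0,0,0],
    [0,0,0]
  ],
  "dp": [
    [0,0,-0.001],
    [0,0,-0.0005],
    [0,0,0],
    [0,0,0],
    [0,0,0]
  ],
  "fingers": [0.03,0.03,0.03,0.03,0.03]
}}

```text
clock: 11.92
position: [608.2, 97.5, 142.7]
ee_rot: [-0.015, 1.0, 0.001, 0.001]
contact_force: [0.4, -0.3, -2.4]
gripper_width: 34.9
```

Emit:
{"method": "servo_tool", "body": {
  "turn": [
    [0,0,0],
    [0,0,0],
    [0,0,0],
    [0,0,0],
    [0,0,0]
  ],
  "dp": [
    [0,0,-0.001],
    [0,0,-0.0005],
    [0,0,0],
    [0,0,0],
    [0,0,0]
  ],
  "fingers": [0.03,0.03,0.03,0.03,0.03]
}}

```text
clock: 12.55
position: [608.2, 97.5, 142.0]
ee_rot: [-0.015, 1.0, 0.001, 0.002]
contact_force: [-1.0, 0.1, -0.9]
gripper_width: 34.7
```

```bash
python3 -c "
from pose import *
pose()"
```

```text
t 12.55 p [608.2  97.5 142. ] turn fix -0.0015 0.003 jawdeg 91.8 F [-1.   0.1 -0.9] w 34.7
```

Emit:
{"method": "servo_tool", "body": {
  "turn": [
    [0,0,0],
    [0,0,0],
    [0,0,0],
    [0,0,0],
    [0,0,0]
  ],
  "dp": [
    [0,0,0],
    [0,0,0],
    [0,0,0],
    [0,0,0],
    [0,0,0]
  ],
  "fingers": [0.06,0.075,0.085,0.085,0.085]
}}

```text
clock: 13.18
position: [610.1, 97.8, 143.4]
ee_rot: [-0.016, 1.0, 0.001, 0.004]
contact_force: [-0.4, -0.1, -1.0]
gripper_width: 85.1
```

Emit:
{"method": "servo_tool", "body": {
  "turn": [
    [0,0,0],
    [0,0,0],
    [0,0,0],
    [0,0,0],
    [0,0,0]
  ],
  "dp": [
    [0,0,0.02],
    [0,0,0.04],
    [0,0,0.04],
    [0,0,0.01],
    [0,0,0]
  ],
  "fingers": [0.085,0.085,0.085,0.085,0.085]
}}

```text
clock: 13.8
position: [608.7, 97.4, 254.6]
ee_rot: [-0.016, 1.0, 0.001, 0.002]
contact_force: [0.8, 0.4, -0.1]
gripper_width: 84.9
```

```bash
python3 -c "
from pose import *
pose()
d=shot('wrist','w3.png')
for p in((608.2,97.5,191),(561,-115,102)): print(proj(d,p))"
```

```text
t 13.8 p [608.7  97.4 254.6] turn fix -0.0015 0.0043 jawdeg 91.8 F [ 0.8  0.4 -0.1] w 84.9
[318.04047409 217.22914491]
[ 82.23789418 128.8186484 ]
```

View pics/w3.png

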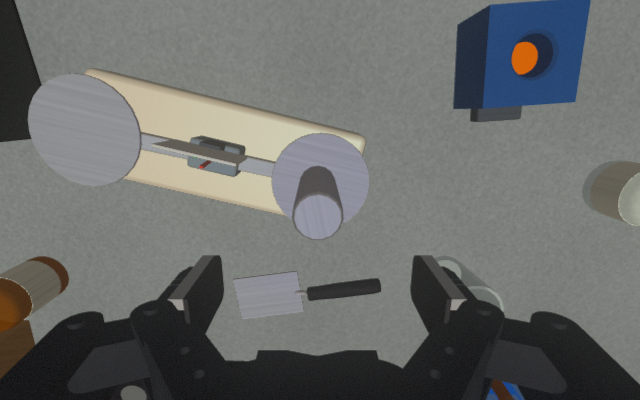

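Counterweight 1 stands on the left pan, top at (318,217). The raised right pan is at (84,130), as predicted. Next is the second one.

Emit:
{"method": "servo_tool", "body": {
  "turn": [
    [-0.001,0.004,0],
    [0,0,0],
    [0,0,0],
    [0,0,0],
    [0,0,0]
  ],
  "dp": [
    [-0.004,-0.024,0],
    [-0.008,-0.046,0],
    [-0.009,-0.05,0],
    [-0.009,-0.05,0],
    [-0.009,-0.05,0]
  ],
  "fingers": [0.085,0.085,0.085,0.085,0.085]
}}

```text
clock: 14.48
position: [563.8, -129.5, 245.8]
ee_rot: [-0.018, 1.0, -0.001, -0.008]
contact_force: [0.2, -0.3, 0.6]
gripper_width: 84.9
```

Emit:
{"method": "servo_tool", "body": {
  "turn": [
    [0,0,0],
    [0,0,0],
    [0,0,0],
    [0,0,0],
    [0,0,0]
  ],
  "dp": [
    [-0.009,-0.05,-0.02],
    [-0.009,-0.05,-0.025],
    [-0.007,-0.04,-0.02],
    [-0.004,-0.018,0],
    [0,0,0]
  ],
  "fingers": [0.085,0.085,0.085,0.085,0.085]
}}

```text
clock: 15.1
position: [525.9, -298.5, 173.4]
ee_rot: [-0.014, 1.0, 0.001, -0.013]
contact_force: [0.3, 0.9, 0.5]
gripper_width: 85.0
```

Emit:
{"method": "servo_tool", "body": {
  "turn": [
    [0,0,0],
    [0,0,0],
    [0,0,0],
    [0,0,0],
    [0,0,0]
  ],
  "dp": [
    [0,0,0],
    [0,0,0],
    [0,0,0],
    [0,0,0],
    [0,0,0]
  ],
  "fingers": [0.085,0.085,0.085,0.085,0.085]
}}

```text
clock: 15.72
position: [527.6, -295.5, 175.4]
ee_rot: [-0.016, 1.0, 0.0, -0.012]
contact_force: [-0.9, -0.5, 0.6]
gripper_width: 84.9
```

```bash
python3 -c "
from pose import *
pose()
d=shot('wrist','w4.png')
print(proj(d,(537.5,-290,116)))
g=d['img'][150:300,250:390].astype(int); m=((g.min(2)>140)&(g[:,:,2]-g[:,:,1]>12)).astype(np.uint8); c=max(cv2.findContours(m,0,1)[0],key=cv2.contourArea)
(u,v),r=cv2.minEnclosingCircle(c); print(u+250,v+150,r,at_z(d,u+250,v+150,116))
"
```

```text
t 15.72 p [ 527.6 -295.5  175.4] turn fix -0.0001 -0.0235 jawdeg 91.9 F [-0.9 -0.5  0.6] w 84.9
[325.61320198 236.5181022 ]
323.81578826904297 239.4473648071289 22.868654251098633 [ 539.64339917 -291.13460774  116.        ]
```

Emit:
{"method": "servo_tool", "body": {
  "turn": [
    [0,-0.023,0],
    [0,0,0],
    [0,0.003,0],
    [0,0.002,0],
    [0,0,0]
  ],
  "dp": [
    [0.01,0.005,-0.02],
    [0,0,-0.025],
    [0,0,-0.025],
    [0,0,-0.01],
    [0,0,0]
  ],
  "fingers": [0.085,0.085,0.085,0.085,0.085]
}}

```text
clock: 16.4
position: [539.0, -290.6, 94.9]
ee_rot: [-0.016, 1.0, -0.001, -0.001]
contact_force: [0.9, -0.1, 0.2]
gripper_width: 84.8
```

```bash
python3 -c "
from pose import *
pose()"
```

```text
t 16.4 p [ 539.  -290.6   94.9] turn fix 0.0013 -0.0016 jawdeg 91.9 F [ 0.9 -0.1  0.2] w 84.8
```

Emit:
{"method": "servo_tool", "body": {
  "turn": [
    [0.001,-0.001,0],
    [0,0.002,0],
    [0,0,0],
    [0,0,0],
    [0,0,0]
  ],
  "dp": [
    [0,0,-0.014],
    [0,0,-0.01],
    [0,0,0],
    [0,0,0],
    [0,0,0]
  ],
  "fingers": [0.085,0.085,0.085,0.085,0.085]
}}

```text
clock: 17.02
position: [540.4, -291.2, 71.6]
ee_rot: [-0.017, 1.0, -0.001, 0.001]
contact_force: [0.5, -0.2, -0.0]
gripper_width: 84.9
```

```bash
python3 -c "
from pose import *
pose()"
```

```text
t 17.02 p [ 540.4 -291.2   71.6] turn fix 0.0018 0.0015 jawdeg 91.9 F [ 0.5 -0.2 -0. ] w 84.9
```

Emit:
{"method": "servo_tool", "body": {
  "turn": [
    [0.001,0.001,0],
    [0,0,0],
    [0,0,0],
    [0,0,0],
    [0,0,0]
  ],
  "dp": [
    [-0.001,0,-0.003],
    [0,0,0],
    [0,0,0],
    [0,0,0],
    [0,0,0]
  ],
  "fingers": [0.085,0.085,0.03,0.03,0.03]
}}

```text
clock: 17.65
position: [539.8, -291.2, 69.4]
ee_rot: [-0.017, 1.0, -0.001, 0.001]
contact_force: [1.0, 0.6, -1.4]
gripper_width: 34.6
```

Emit:
{"method": "servo_tool", "body": {
  "turn": [
    [0,0,0],
    [0,0,0],
    [0,0,0],
    [0,0,0],
    [0,0,0]
  ],
  "dp": [
    [0,0,0],
    [0,0,0],
    [0,0,0],
    [0,0,0],
    [0,0,0]
  ],
  "fingers": [0.03,0.03,0.03,0.03,0.03]
}}

```text
clock: 18.27
position: [539.8, -291.2, 69.4]
ee_rot: [-0.017, 1.0, -0.001, 0.001]
contact_force: [-0.2, -0.2, -0.0]
gripper_width: 35.0
```

```bash
python3 -c "
from pose import *
pose()"
```

```text
t 18.27 p [ 539.8 -291.2   69.4] turn fix 0.001 0.0018 jawdeg 91.9 F [-0.2 -0.2 -0. ] w 35.0
```

Emit:
{"method": "servo_tool", "body": {
  "turn": [
    [0,0,0],
    [0,0,0],
    [0,0,0],
    [0,0,0],
    [0,0,0]
  ],
  "dp": [
    [0,0,0.02],
    [0,0,0.05],
    [0,0,0.05],
    [0,0,0.03],
    [0,0,0]
  ],
  "fingers": [0.03,0.03,0.03,0.03,0.03]
}}

```text
clock: 18.9
position: [534.7, -288.8, 216.1]
ee_rot: [-0.015, 1.0, 0.003, -0.006]
contact_force: [0.4, 0.2, -5.2]
gripper_width: 34.7
```

```bash
python3 -c "
from pose import *
pose()"
```

```text
t 18.9 p [ 534.7 -288.8  216.1] turn fix -0.0063 -0.0112 jawdeg 91.7 F [ 0.4  0.2 -5.2] w 34.7
```

Number 2 weighs about 5 N against 3.3 N, so it is probably heavier. It goes to the right pan.

Emit:
{"method": "servo_tool", "body": {
  "turn": [
    [-0.006,-0.011,0],
    [0,0,0],
    [0,0,0],
    [0,0,0],
    [0,0,0]
  ],
  "dp": [
    [0.004,0.03,0],
    [0.007,0.045,0],
    [0.007,0.045,0],
    [0.005,0.035,-0.01],
    [0.002,0.013,-0.01]
  ],
  "fingers": [0.03,0.03,0.03,0.03,0.03]
}}

```text
clock: 19.52
position: [553.1, -115.5, 181.7]
ee_rot: [-0.012, 1.0, 0.004, -0.01]
contact_force: [-0.8, -0.9, -4.0]
gripper_width: 34.9
```

Emit:
{"method": "servo_tool", "body": {
  "turn": [
    [0,0,0],
    [0,0,0],
    [0,0,0],
    [0,0,0],
    [0,0,0]
  ],
  "dp": [
    [0,0,0],
    [0,0,0],
    [0,0,0],
    [0,0,0],
    [0,0,0]
  ],
  "fingers": [0.03,0.03,0.03,0.03,0.03]
}}

```text
clock: 20.15
position: [551.3, -118.1, 178.7]
ee_rot: [-0.01, 1.0, 0.003, -0.013]
contact_force: [0.1, -0.8, -2.8]
gripper_width: 34.8
```

```bash
python3 -c "
from pose import *
pose()"
```

```text
t 20.15 p [ 551.3 -118.1  178.7] turn fix -0.0065 -0.0261 jawdeg 91.2 F [ 0.1 -0.8 -2.8] w 34.8
```

Emit:
{"method": "servo_tool", "body": {
  "turn": [
    [-0.006,-0.026,0],
    [0,0,0],
    [0,0,0],
    [0,0,0],
    [0,0,0]
  ],
  "dp": [
    [0.009,0.003,0],
    [0,0,0],
    [0,0,0],
    [0,0,0],
    [0,0,0]
  ],
  "fingers": [0.03,0.03,0.03,0.03,0.03]
}}

```text
clock: 20.78
position: [561.1, -115.1, 179.2]
ee_rot: [-0.01, 1.0, 0.0, 0.001]
contact_force: [0.0, 0.2, -3.5]
gripper_width: 34.6
```

```bash
python3 -c "
from pose import *
pose()
f=[]
for i in range(4): get_image('wrist'); f.append(read_state()['contact_force'][2])
print(f)"
```

```text
t 20.77 p [ 561.1 -115.1  179.2] turn fix -0.0001 0.0025 jawdeg 91.2 F [ 0.   0.2 -3.5] w 34.6
[np.float64(-4.018078200436438), np.float64(-3.955819783587855), np.float64(-4.117235545457518), np.float64(-3.845386816060605)]
```

Emit:
{"method": "servo_tool", "body": {
  "turn": [
    [0,0.002,0],
    [0,0,0],
    [0,0,0],
    [0,0,0],
    [0,0,0]
  ],
  "dp": [
    [0,0,-0.006],
    [0,0,-0.004],
    [0,0,-0.003],
    [0,0,-0.002],
    [0,0,0]
  ],
  "fingers": [0.03,0.03,0.03,0.03,0.03]
}}

```text
clock: 21.6
position: [561.2, -115.1, 163.7]
ee_rot: [-0.01, 1.0, -0.0, 0.0]
contact_force: [-1.6, 0.7, -0.6]
gripper_width: 34.7
```

Emit:
{"method": "servo_tool", "body": {
  "turn": [
    [0,0,0],
    [0,0,0],
    [0,0,0],
    [0,0,0],
    [0,0,0]
  ],
  "dp": [
    [0,0,-0.002],
    [0,0,-0.002],
    [0,0,-0.002],
    [0,0,-0.001],
    [0,0,0]
  ],
  "fingers": [0.03,0.03,0.03,0.03,0.03]
}}

```text
clock: 22.22
position: [561.2, -115.1, 157.2]
ee_rot: [-0.01, 1.0, -0.0, 0.001]
contact_force: [-1.7, 0.6, -0.6]
gripper_width: 34.6
```

```bash
python3 -c "
from pose import *
pose()"
```

```text
t 22.23 p [ 561.2 -115.1  157.2] turn fix 0.0003 0.0012 jawdeg 91.2 F [-1.7  0.6 -0.6] w 34.6
```

As expected, a residual of about 0.6 N stays with the arm while the left pan rises. Continuing down.

Emit:
{"method": "servo_tool", "body": {
  "turn": [
    [0,0,0],
    [0,0,0],
    [0,0,0],
    [0,0,0],
    [0,0,0]
  ],
  "dp": [
    [0,0,-0.002],
    [0,0,-0.002],
    [0,0,-0.002],
    [0,0,-0.001],
    [0,0,0]
  ],
  "fingers": [0.03,0.03,0.03,0.03,0.03]
}}

```text
clock: 22.85
position: [561.2, -115.1, 149.6]
ee_rot: [-0.01, 1.0, -0.0, 0.001]
contact_force: [-0.1, 1.0, 0.2]
gripper_width: 34.8
```

Emit:
{"method": "servo_tool", "body": {
  "turn": [
    [0,0,0],
    [0,0,0],
    [0,0,0],
    [0,0,0],
    [0,0,0]
  ],
  "dp": [
    [0,0,-0.002],
    [0,0,-0.0015],
    [0,0,-0.001],
    [0,0,0],
    [0,0,0]
  ],
  "fingers": [0.03,0.03,0.03,0.03,0.03]
}}

```text
clock: 23.48
position: [561.2, -115.1, 144.8]
ee_rot: [-0.01, 1.0, -0.0, 0.001]
contact_force: [-1.9, 0.1, -0.5]
gripper_width: 34.7
```

```bash
python3 -c "
from pose import *
pose()"
```

```text
t 23.48 p [ 561.2 -115.1  144.8] turn fix 0.0003 0.0011 jawdeg 91.2 F [-1.9  0.1 -0.5] w 34.7
```

Emit:
{"method": "servo_tool", "body": {
  "turn": [
    [0,0,0],
    [0,0,0],
    [0,0,0],
    [0,0,0],
    [0,0,0]
  ],
  "dp": [
    [0,0,0],
    [0,0,0],
    [0,0,0],
    [0,0,0],
    [0,0,0]
  ],
  "fingers": [0.05,0.065,0.085,0.085,0.085]
}}

```text
clock: 24.1
position: [563.3, -115.5, 146.2]
ee_rot: [-0.011, 1.0, -0.001, 0.003]
contact_force: [-0.2, -0.1, -0.8]
gripper_width: 85.2
```

Emit:
{"method": "servo_tool", "body": {
  "turn": [
    [0,0,0],
    [0,0,0],
    [0,0,0],
    [0,0,0],
    [0,0,0]
  ],
  "dp": [
    [0,0,0],
    [0,0,0],
    [0,0,0],
    [0,0,0],
    [0,0,0]
  ],
  "fingers": [0.085,0.085,0.085,0.085,0.085]
}}

```text
clock: 24.72
position: [563.4, -115.5, 146.2]
ee_rot: [-0.011, 1.0, -0.001, 0.003]
contact_force: [-0.5, 0.4, -0.4]
gripper_width: 85.1
```

Emit:
{"method": "servo_tool", "body": {
  "turn": [
    [0,0,0],
    [0,0,0],
    [0,0,0],
    [0,0,0],
    [0,0,0]
  ],
  "dp": [
    [0,0,0],
    [0,0,0],
    [0,0,0],
    [0,0,0],
    [0,0,0]
  ],
  "fingers": [0.085,0.085,0.085,0.085,0.085]
}}

```text
clock: 25.35
position: [563.3, -115.5, 146.2]
ee_rot: [-0.011, 1.0, -0.001, 0.003]
contact_force: [-0.7, -0.5, 0.4]
gripper_width: 85.1
```

```bash
python3 -c "
from pose import *
pose()
a=shot('scene')['img'][130:260,200:430,::-1]
a=cv2.resize(a,None,fx=2.4,fy=2.4,interpolation=2)
b=shot('wrist','w5.png')['img'][:,:,::-1];b=cv2.resize(b,(a.shape[1],285))
cv2.imwrite('pics/v5.png',np.vstack([a,b]));print(a.shape)"
```

```text
t 25.35 p [ 563.3 -115.5  146.2] turn fix 0.0013 0.0065 jawdeg 91.2 F [-0.7 -0.5  0.4] w 85.1
(312, 552, 3)
```

View pics/v5.png

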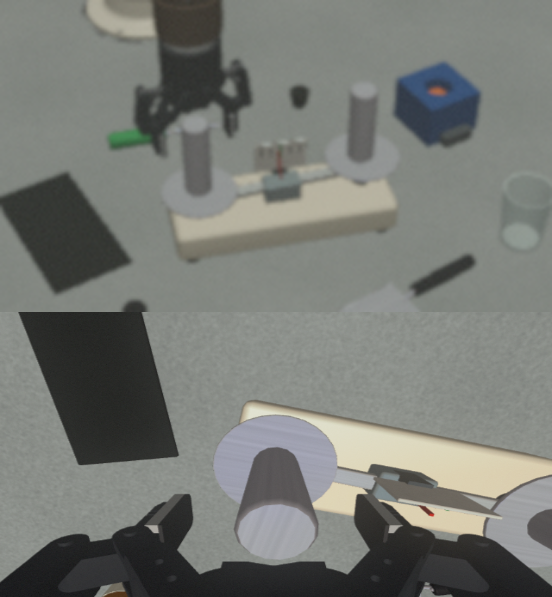

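The right pan, in front of the gripper, is down and the left is up: the pans run from (283,210) to (352,195), a steeper line than when empty. So the right one is heavier, and I'm re-gripping it.

Emit:
{"method": "servo_tool", "body": {
  "turn": [
    [0.001,0.006,0],
    [0,0,0],
    [0,0,0],
    [0,0,0],
    [0,0,0]
  ],
  "dp": [
    [-0.002,0,0],
    [0,0,0],
    [0,0,0],
    [0,0,0],
    [0,0,0]
  ],
  "fingers": [0.085,0.085,0.03,0.03,0.03]
}}

```text
clock: 26.08
position: [561.3, -115.3, 146.3]
ee_rot: [-0.011, 1.0, 0.0, 0.0]
contact_force: [-0.4, 1.5, 1.6]
gripper_width: 34.7
```

Emit:
{"method": "servo_tool", "body": {
  "turn": [
    [0,0,0],
    [0,0,0],
    [0,0,0],
    [0,0,0],
    [0,0,0]
  ],
  "dp": [
    [0,0,0],
    [0,0,0],
    [0,0,0],
    [0,0,0],
    [0,0,0]
  ],
  "fingers": [0.03,0.03,0.03,0.03,0.03]
}}

```text
clock: 26.7
position: [561.3, -115.3, 146.6]
ee_rot: [-0.011, 1.0, -0.0, 0.0]
contact_force: [-0.6, 0.4, 0.5]
gripper_width: 34.5
```

```bash
python3 -c "
from pose import *
pose()"
```

```text
t 26.7 p [ 561.3 -115.3  146.6] turn fix 0.0 0.0005 jawdeg 91.2 F [-0.6  0.4  0.5] w 34.5
```

Emit:
{"method": "servo_tool", "body": {
  "turn": [
    [0,0,0],
    [0,0,0],
    [0,0,0],
    [0,0,0],
    [0,0,0]
  ],
  "dp": [
    [0,0,0.003],
    [0,0,0.003],
    [0,0,0.003],
    [0,0,0.003],
    [0,0,0.003]
  ],
  "fingers": [0.03,0.03,0.03,0.03,0.03]
}}

```text
clock: 27.32
position: [561.2, -115.3, 161.9]
ee_rot: [-0.011, 1.0, 0.0, 0.0]
contact_force: [-0.2, -0.2, -1.4]
gripper_width: 34.4
```

Emit:
{"method": "servo_tool", "body": {
  "turn": [
    [0,0,0],
    [0,0,0],
    [0,0,0],
    [0,0,0],
    [0,0,0]
  ],
  "dp": [
    [0,0,0.003],
    [0,0,0.003],
    [0,0,0.01],
    [0,0,0.03],
    [0,0,0.01]
  ],
  "fingers": [0.03,0.03,0.03,0.03,0.03]
}}

```text
clock: 27.95
position: [558.8, -115.0, 217.5]
ee_rot: [-0.01, 1.0, 0.001, -0.004]
contact_force: [0.4, -0.3, -3.6]
gripper_width: 34.7
```

```bash
python3 -c "
from pose import *
pose()"
```

```text
t 27.95 p [ 558.8 -115.   217.5] turn fix -0.0013 -0.0071 jawdeg 91.2 F [ 0.4 -0.3 -3.6] w 34.7
```

Emit:
{"method": "servo_tool", "body": {
  "turn": [
    [-0.001,-0.007,0],
    [0,0,0],
    [0,0,0],
    [0,0,0],
    [0,0,0]
  ],
  "dp": [
    [-0.03,0.01,0],
    [-0.04,0.03,0],
    [-0.012,0.05,0],
    [0,0.055,0],
    [0,0.055,0]
  ],
  "fingers": [0.03,0.03,0.03,0.03,0.03]
}}

```text
clock: 28.58
position: [471.1, 86.5, 215.0]
ee_rot: [-0.005, 1.0, 0.001, -0.002]
contact_force: [0.6, -0.5, -3.5]
gripper_width: 34.5
```

Emit:
{"method": "servo_tool", "body": {
  "turn": [
    [0,0,0],
    [0,0,0],
    [0,0,0],
    [0,0,0],
    [0,0,0]
  ],
  "dp": [
    [0,0.05,0],
    [0,0.04,0],
    [0,0.015,0],
    [0,0,0],
    [0,0,0]
  ],
  "fingers": [0.03,0.03,0.03,0.03,0.03]
}}

```text
clock: 29.2
position: [467.6, 196.1, 212.3]
ee_rot: [-0.007, 1.0, -0.0, -0.006]
contact_force: [-0.4, -0.3, -3.8]
gripper_width: 34.7
```

```bash
python3 -c "
from pose import *
pose()
d=shot('wrist','w6.png'); pose()
print(proj(d,(480.5,293.4,70)))
hs=cv2.cvtColor(d['img'],cv2.COLOR_RGB2HSV)
m=cv2.inRange(hs,(105,120,50),(125,255,255)); m=max(cv2.findContours(m,0,1)[0],key=cv2.contourArea); print(cv2.boundingRect(m))
u,v=proj(d,(480.5,293.4,70)).astype(int); a=d['img'][max(v-80,0):v+80,max(0,u-100):min(u+100,640)]
print(max(v-80,0),max(0,u-100)); cv2.imwrite('pics/c6.png',cv2.resize(a[:,:,::-1],None,fx=3.5,fy=3.5,interpolation=2))"
```

```text
t 29.2 p [467.6 196.1 212.3] turn fix 0.0009 -0.0113 jawdeg 90.8 F [-0.4 -0.3 -3.8] w 34.7
t 29.25 p [467.6 196.  212.3] turn fix 0.0007 -0.0112 jawdeg 90.8 F [-0.6 -1.4 -3.9] w 34.9
[422.23329677 207.42643088]
(376, 157, 101, 100)
127 322
```

View pics/c6.png

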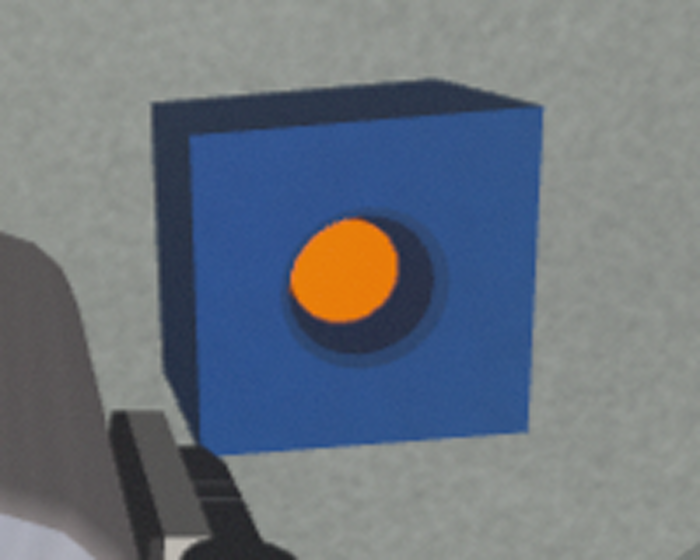

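The mouth centre reads about (426.2,208.9) against a predicted (422.2,207.4). I'll get a second, closer reading from nearer to it.

Emit:
{"method": "servo_tool", "body": {
  "turn": [
    [0,-0.011,0],
    [0,0,0],
    [0,0,0],
    [0,0,0],
    [0,0,0]
  ],
  "dp": [
    [0.01,0.035,0],
    [0,0,0],
    [0,0,0],
    [0,0,0],
    [0,0,0]
  ],
  "fingers": [0.03,0.03,0.03,0.03,0.03]
}}

```text
clock: 29.88
position: [477.6, 226.2, 212.4]
ee_rot: [-0.003, 1.0, -0.001, -0.001]
contact_force: [0.1, 0.1, -4.1]
gripper_width: 34.8
```

```bash
cat > m.py <<'E'
from pose import *
def corners(d):
    hs=cv2.cvtColor(d['img'],cv2.COLOR_RGB2HSV)
    m=cv2.inRange(hs,(105,100,115),(125,255,255)); c=max(cv2.findContours(m,0,1)[0],key=cv2.contourArea)
    q=cv2.approxPolyDP(cv2.convexHull(c),6,True)[:,0].astype(float); return q
def centre(q):
    a,b,c,e=[np.append(x,1) for x in q]; p=np.cross(np.cross(a,c),np.cross(b,e)); return p[:2]/p[2]
E
python3 -c "
from m import *
pose()
d=shot('wrist','w7.png'); q=corners(d); print(q.tolist()); 
W=[at_z(d,*p,70)[:2].round(1) for p in q]; print(W)
if len(q)==4: print(centre(q),at_z(d,*centre(q),70))
d=shot('top'); q=corners(d); print(q.tolist()); print([at_z(d,*p,70)[:2].round(1) for p in q])
if len(q)==4: print(centre(q),at_z(d,*centre(q),70))
a=cv2.imread('pics/w7.png')[120:270,320:520];cv2.imwrite('pics/c7.png',cv2.resize(a,None,fx=4,fy=4,interpolation=2))
"
```

```text
t 29.88 p [477.6 226.2 212.4] turn fix 0.002 -0.0017 jawdeg 90.4 F [ 0.1  0.1 -4.1] w 34.8
[[444.0, 143.0], [442.0, 237.0], [352.0, 244.0], [343.0, 153.0]]
[array([433.5, 336.7]), array([522., 345.]), array([529.7, 259.4]), array([442.8, 248.2])]
[394.83161279 196.97833813] [482.78114818 297.085155    70.        ]
[[211.0, 72.0], [210.0, 103.0], [145.0, 104.0], [151.0, 72.0]]
[array([949.4, 315.9]), array([857.2, 318.5]), array([856. , 508.4]), array([951. , 491.9])]
[179.79511947  87.12963904] [905.12078129 407.09544372  70.        ]
```

View pics/c7.png

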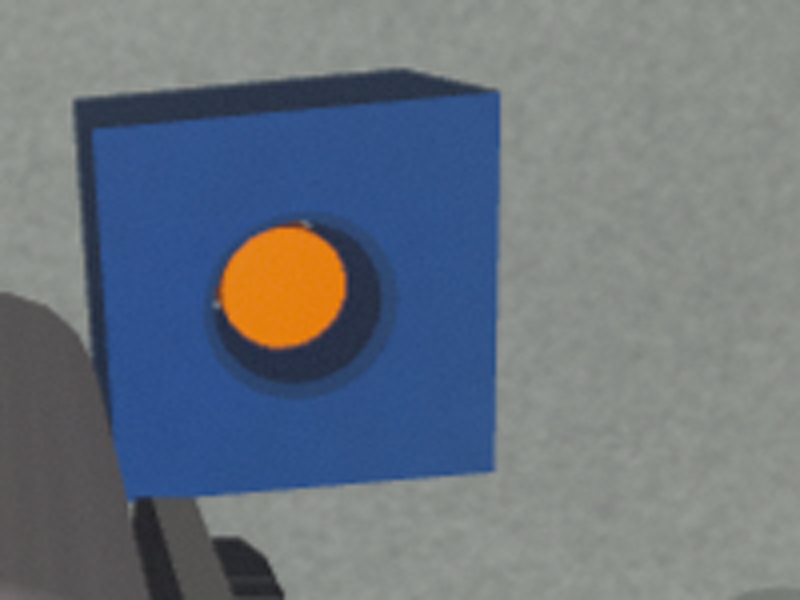

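The mouth ring is centred at about (395,196.5), which with the corners puts the socket at (482.5, 297). Moving above it.

Emit:
{"method": "servo_tool", "body": {
  "turn": [
    [0.002,-0.002,0],
    [0,0,0],
    [0,0,0],
    [0,0,0],
    [0,0,0]
  ],
  "dp": [
    [0.003,0.035,0],
    [0.003,0.03,-0.015],
    [0,0,-0.02],
    [0,0,-0.01],
    [0,0,0]
  ],
  "fingers": [0.03,0.03,0.03,0.03,0.03]
}}

```text
clock: 30.6
position: [484.3, 292.9, 167.2]
ee_rot: [-0.003, 1.0, 0.001, 0.001]
contact_force: [-0.2, 0.7, -2.4]
gripper_width: 34.8
```

Emit:
{"method": "servo_tool", "body": {
  "turn": [
    [0,0,0],
    [0,0,0],
    [0,0,0],
    [0,0,0],
    [0,0,0]
  ],
  "dp": [
    [0,0,0],
    [0,0,0],
    [0,0,0],
    [0,0,0],
    [0,0,0]
  ],
  "fingers": [0.03,0.03,0.03,0.03,0.03]
}}

```text
clock: 31.22
position: [485.5, 292.8, 170.1]
ee_rot: [-0.003, 1.0, 0.002, 0.003]
contact_force: [-0.2, -1.0, -3.5]
gripper_width: 35.0
```

```bash
python3 -c "
from pose import *
pose()"
```

```text
t 31.23 p [485.5 292.8 170.1] turn fix -0.0045 0.0063 jawdeg 90.3 F [-0.2 -1.  -3.5] w 35.0
```

Emit:
{"method": "servo_tool", "body": {
  "turn": [
    [-0.004,0.006,0],
    [0,0,0],
    [0,0,0],
    [0,0,0],
    [0,0,0]
  ],
  "dp": [
    [-0.0025,0.0037,-0.012],
    [0,0,-0.008],
    [0,0,-0.003],
    [0,0,0],
    [0,0,0]
  ],
  "fingers": [0.03,0.03,0.03,0.03,0.03]
}}

```text
clock: 31.85
position: [482.5, 296.7, 144.6]
ee_rot: [-0.003, 1.0, -0.001, -0.001]
contact_force: [0.2, -0.6, -3.2]
gripper_width: 34.8
```

```bash
python3 -c "
from pose import *
pose()
d=shot('wrist','w8.png'); cv2.imwrite('pics/c8.png',cv2.resize(d['img'][100:400,200:460,::-1],None,fx=2,fy=2,interpolation=2))
print(proj(d,(482.5,297,70)))"
```

```text
t 31.85 p [482.5 296.7 144.6] turn fix 0.001 -0.0013 jawdeg 90.3 F [ 0.2 -0.6 -3.2] w 34.8
[318.49859004 213.53810096]
```

View pics/c8.png

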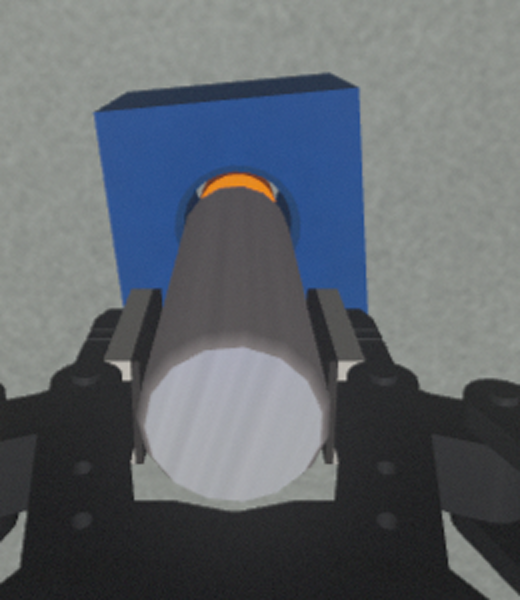

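The foot lines up with the mouth: the ring spans 179–300 and the foot is centred at about 238 in the crop. Lowering into it.

Emit:
{"method": "servo_tool", "body": {
  "turn": [
    [0,0,0],
    [0,0,0],
    [0,0,0],
    [0,0,0],
    [0,0,0]
  ],
  "dp": [
    [0,0,-0.004],
    [0,0,-0.003],
    [0,0,-0.003],
    [0,0,-0.002],
    [0,0,0]
  ],
  "fingers": [0.03,0.03,0.03,0.03,0.03]
}}

```text
clock: 32.52
position: [482.7, 296.7, 132.2]
ee_rot: [-0.003, 1.0, -0.0, -0.0]
contact_force: [-0.5, 0.2, -3.4]
gripper_width: 34.9
```

```bash
python3 -c "
from pose import *
pose()"
```

```text
t 32.52 p [482.7 296.7 132.2] turn fix 0.0004 -0.0006 jawdeg 90.3 F [-0.5  0.2 -3.4] w 34.9
```

Emit:
{"method": "servo_tool", "body": {
  "turn": [
    [0,0,0],
    [0,0,0],
    [0,0,0],
    [0,0,0],
    [0,0,0]
  ],
  "dp": [
    [0,0,-0.002],
    [0,0,-0.002],
    [0,0,-0.002],
    [0,0,-0.001],
    [0,0,0]
  ],
  "fingers": [0.03,0.03,0.03,0.03,0.03]
}}

```text
clock: 33.15
position: [482.8, 296.8, 124.8]
ee_rot: [-0.003, 1.0, -0.0, -0.0]
contact_force: [-0.5, 0.5, -3.7]
gripper_width: 34.3
```

```bash
python3 -c "
from pose import *
pose()"
```

```text
t 33.15 p [482.8 296.8 124.8] turn fix 0.0002 -0.0004 jawdeg 90.3 F [-0.5  0.5 -3.7] w 34.3
```

Emit:
{"method": "servo_tool", "body": {
  "turn": [
    [0,0,0],
    [0,0,0],
    [0,0,0],
    [0,0,0],
    [0,0,0]
  ],
  "dp": [
    [0,0,-0.001],
    [0,0,-0.001],
    [0,0,-0.001],
    [0,0,0],
    [0,0,0]
  ],
  "fingers": [0.03,0.03,0.03,0.03,0.03]
}}

```text
clock: 33.78
position: [482.9, 296.9, 121.7]
ee_rot: [-0.003, 1.0, -0.0, -0.0]
contact_force: [-0.5, 0.4, -4.4]
gripper_width: 34.8
```

Emit:
{"method": "servo_tool", "body": {
  "turn": [
    [0,0,0],
    [0,0,0],
    [0,0,0],
    [0,0,0],
    [0,0,0]
  ],
  "dp": [
    [0,0,-0.001],
    [0,0,-0.001],
    [0,0,-0.001],
    [0,0,0],
    [0,0,0]
  ],
  "fingers": [0.03,0.03,0.03,0.03,0.03]
}}

```text
clock: 34.4
position: [482.9, 296.9, 118.6]
ee_rot: [-0.003, 1.0, 0.0, 0.0]
contact_force: [0.2, 0.2, -3.4]
gripper_width: 34.6
```

Emit:
{"method": "servo_tool", "body": {
  "turn": [
    [0,0,0],
    [0,0,0],
    [0,0,0],
    [0,0,0],
    [0,0,0]
  ],
  "dp": [
    [0,0,-0.001],
    [0,0,-0.001],
    [0,0,-0.001],
    [0,0,0],
    [0,0,0]
  ],
  "fingers": [0.03,0.03,0.03,0.03,0.03]
}}

```text
clock: 35.02
position: [483.2, 297.0, 117.8]
ee_rot: [-0.003, 1.0, 0.0, 0.001]
contact_force: [-0.5, -0.2, 0.3]
gripper_width: 34.8
```

The pad is touched at TCP about 118.4, with the foot about 17 mm below the mouth. Now building up the push.

Emit:
{"method": "servo_tool", "body": {
  "turn": [
    [0,0,0],
    [0,0,0],
    [0,0,0],
    [0,0,0],
    [0,0,0]
  ],
  "dp": [
    [0,0,-0.001],
    [0,0,-0.001],
    [0,0,-0.001],
    [0,0,-0.001],
    [0,0,-0.001]
  ],
  "fingers": [0.03,0.03,0.03,0.03,0.03]
}}

```text
clock: 35.65
position: [483.6, 297.1, 116.6]
ee_rot: [-0.004, 1.0, -0.0, 0.002]
contact_force: [-3.4, -0.4, 7.6]
gripper_width: 34.6
```

Emit:
{"method": "servo_tool", "body": {
  "turn": [
    [0,0.002,0],
    [0,0,0],
    [0,0,0],
    [0,0,0],
    [0,0,0]
  ],
  "dp": [
    [-0.0005,0,-0.001],
    [0,0,-0.001],
    [0,0,-0.001],
    [0,0,-0.001],
    [0,0,-0.0005]
  ],
  "fingers": [0.03,0.03,0.03,0.03,0.03]
}}

```text
clock: 36.28
position: [483.4, 297.1, 116.9]
ee_rot: [-0.005, 1.0, -0.0, 0.002]
contact_force: [-3.6, -0.7, 5.3]
gripper_width: 34.7
```

Emit:
{"method": "servo_tool", "body": {
  "turn": [
    [0,0,0],
    [0,0,0],
    [0,0,0],
    [0,0,0],
    [0,0,0]
  ],
  "dp": [
    [0,0,-0.0015],
    [0,0,-0.0018],
    [0,0,-0.0018],
    [0,0,-0.002],
    [0,0,-0.002]
  ],
  "fingers": [0.03,0.03,0.03,0.03,0.03]
}}

```text
clock: 36.9
position: [483.8, 297.1, 115.8]
ee_rot: [-0.006, 1.0, -0.001, 0.003]
contact_force: [-6.0, -2.9, 11.7]
gripper_width: 34.6
```

Emit:
{"method": "servo_tool", "body": {
  "turn": [
    [0.001,0.003,0],
    [0,0.001,0],
    [0,0.001,0],
    [0,0.001,0],
    [0,0.001,0]
  ],
  "dp": [
    [-0.0008,-0.0003,-0.0022],
    [-0.0005,-0.0002,-0.0022],
    [-0.0003,0,-0.0022],
    [-0.0003,0,-0.0022],
    [-0.0003,0,-0.0022]
  ],
  "fingers": [0.03,0.03,0.03,0.03,0.03]
}}

```text
clock: 37.52
position: [483.6, 297.1, 115.7]
ee_rot: [-0.007, 1.0, 0.0, 0.003]
contact_force: [-4.4, -3.0, 12.5]
gripper_width: 34.7
```

```bash
python3 -c "
from pose import *
pose()"
```

```text
t 37.52 p [483.6 297.1 115.7] turn fix -0.0009 0.0065 jawdeg 90.8 F [-4.4 -3.  12.5] w 34.7
```

Pad force is about 16.3 N including the plug's weight, and the 2.7 mm of give agrees with that. One more steady hold, slightly firmer.

Emit:
{"method": "servo_tool", "body": {
  "turn": [
    [0,0.001,0],
    [0,0.001,0],
    [0,0.001,0],
    [0,0.001,0],
    [0,0.001,0]
  ],
  "dp": [
    [-0.0004,-0.0003,-0.0025],
    [-0.0004,-0.0003,-0.0025],
    [-0.0004,-0.0003,-0.0025],
    [-0.0004,-0.0003,-0.0025],
    [-0.0004,-0.0003,-0.0025]
  ],
  "fingers": [0.03,0.03,0.03,0.03,0.03]
}}

```text
clock: 38.15
position: [483.5, 296.9, 115.5]
ee_rot: [-0.009, 1.0, 0.002, 0.005]
contact_force: [-5.4, -1.5, 14.1]
gripper_width: 34.9
```

Emit:
{"method": "servo_tool", "body": {
  "turn": [
    [0,0.001,0],
    [0,0.001,0],
    [0,0.001,0],
    [0,0.001,0],
    [0,0.001,0]
  ],
  "dp": [
    [-0.0004,-0.0002,-0.0025],
    [-0.0004,-0.0002,-0.0025],
    [-0.0004,-0.0002,-0.0025],
    [-0.0004,-0.0002,-0.0025],
    [-0.0004,-0.0002,-0.0025]
  ],
  "fingers": [0.03,0.03,0.03,0.03,0.03]
}}

```text
clock: 38.78
position: [483.4, 296.8, 115.5]
ee_rot: [-0.01, 1.0, 0.003, 0.006]
contact_force: [-4.3, -1.0, 13.6]
gripper_width: 34.9
```

Emit:
{"method": "servo_tool", "body": {
  "turn": [
    [0,0,0],
    [0,0,0],
    [0,0,0],
    [0,0,0],
    [0,0,0]
  ],
  "dp": [
    [0,0,-0.001],
    [0,0,0],
    [0,0,0],
    [0,0,0],
    [0,0,0]
  ],
  "fingers": [0.03,0.03,0.03,0.03,0.03]
}}

```text
clock: 39.4
position: [482.8, 296.7, 117.4]
ee_rot: [-0.011, 1.0, 0.003, 0.006]
contact_force: [-2.2, -1.8, 3.6]
gripper_width: 34.6
```

```bash
python3 -c "
from pose import *
pose()"
```

```text
t 39.4 p [482.8 296.7 117.4] turn fix -0.0056 0.0123 jawdeg 91.2 F [-2.2 -1.8  3.6] w 34.6
```

Emit:
{"method": "servo_tool", "body": {
  "turn": [
    [-0.004,0.01,0],
    [0,0,0],
    [0,0,0],
    [0,0,0],
    [0,0,0]
  ],
  "dp": [
    [0,0,0.0005],
    [0,0,0],
    [0,0,0],
    [0,0,0],
    [0,0,0]
  ],
  "fingers": [0.03,0.03,0.05,0.065,0.085]
}}

```text
clock: 40.02
position: [484.4, 297.8, 117.1]
ee_rot: [-0.011, 1.0, 0.002, 0.002]
contact_force: [0.4, -0.1, 0.5]
gripper_width: 80.8
```

Emit:
{"method": "servo_tool", "body": {
  "turn": [
    [0,0,0],
    [0,0,0],
    [0,0,0],
    [0,0,0],
    [0,0,0]
  ],
  "dp": [
    [0,0,0],
    [0,0,0],
    [0,0,0],
    [0,0,0.01],
    [0,0,0.03]
  ],
  "fingers": [0.085,0.085,0.085,0.085,0.085]
}}

```text
clock: 40.65
position: [483.5, 296.9, 156.3]
ee_rot: [-0.011, 1.0, -0.0, 0.0]
contact_force: [0.2, -0.7, 1.1]
gripper_width: 85.0
```

Emit:
{"method": "servo_tool", "body": {
  "turn": [
    [0,0,0],
    [0,0,0],
    [0,0,0],
    [0,0,0],
    [0,0,0]
  ],
  "dp": [
    [0,0,0.04],
    [0,0,0.05],
    [0,0,0.02],
    [0,0,0],
    [0,0,0]
  ],
  "fingers": [0.085,0.085,0.085,0.085,0.085]
}}

```text
clock: 41.28
position: [483.8, 296.9, 274.7]
ee_rot: [-0.011, 1.0, 0.002, 0.003]
contact_force: [0.8, 0.0, -0.1]
gripper_width: 84.8
```

```bash
python3 -c "
from pose import *
pose()
a=shot('scene')['img'][130:260,200:430,::-1]
a=cv2.resize(a,None,fx=2.4,fy=2.4,interpolation=2)
d=shot('wrist','w9.png');b=d['img'][:,:,::-1];b=cv2.resize(b,(a.shape[1],285))
print(proj(d,(482.5,297,163)),proj(d,(482.5,297,70)))
cv2.imwrite('pics/v9.png',np.vstack([a,b]))"
```

```text
t 41.27 p [483.8 296.9 274.7] turn fix -0.005 0.0067 jawdeg 91.2 F [ 0.8  0.  -0.1] w 84.8
[317.25681948 197.1760307 ] [316.62907314 174.96655875]
```

View pics/v9.png

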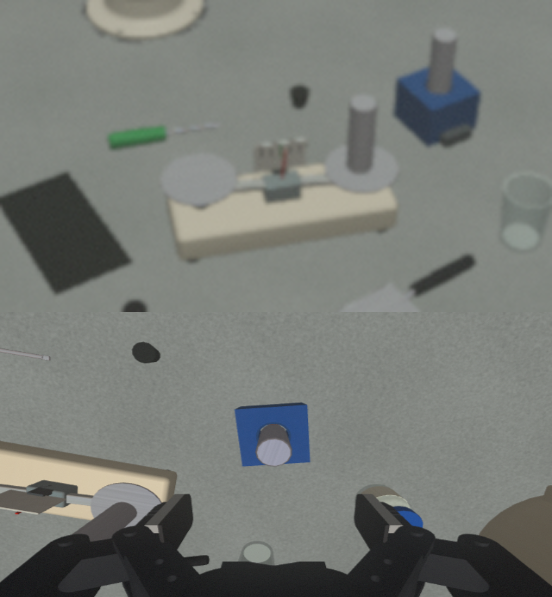

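The heavier one stands upright in the bore, its top at (274,450) in the wrist pane. The lighter one is upright on the left pan, and nothing else has moved. I'm handing in.

```bash
python3 -c "
from bench import *
print(job_done())"
```

```text
the job is handed in; nothing more can be done
None
```

The job is handed in, about 41 s into the 72 s. The heavier counterweight stands in the bore of the blue socket block, and the lighter one stands on the left pan. `job_done()` gives no verdict, so the result rests on my own checks.

- **Weighing:** the tray's near weight went on the left pan and the far one on the right. With both let go, the right pan went down, which matched the wrist force when each was lifted (about 4 N right, 3.3 N left).
- **Socket and press:** I took the right one off its pan and found the pad about 17 mm below the mouth by touch. I pressed it at about 18 N for about 1.2 s: the wrist read 13.6–14.1 N, plus the weight's own 4 N. The spring's give of 2.9 mm agrees (about 17 N).
- **Last pictures:** both weights were upright, the gripper was open and about 110 mm above the socket weight's top, and the tray was empty. No bystander appeared to have moved, by eye only.

**Disagreements:**
- The overhead and wrist cameras differed by about 4 mm on where the socket is. I used the wrist's position, and the weight went in without side force.
- While pressing there was a 4–6 N side load from the bore wall. With that, the total contact force stayed around 19 N, by my estimate, under the 25 N limit.

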